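Fit the battery pack in the table microphone

TASK

The speeches are about to begin and the table microphone has no battery. Take the pack with the stepped toe from the slate mat, hook its toe in under the bar at the near end of the microphone's floating battery cradle with the heel still raised, then swing it down and press the heel until it lies fully home, flat on the floor of the bay, and the sprung catch has snapped back over it. The cradle's exact place is found by feel: do not force the pack, and leave the other pack and the salt and pepper mills where they stand.

Things in the scene. Friction and masses are not known exactly. Their poses are not given: they have to be found in the camera images.
- microphone: wireless table microphone, fixed: black base x -88..125, y -51..51, z 0..30 mm from its origin on the table; gooseneck at x 108 bent away to +x, 160 mm high. In it a battery cradle with 5 mm walls, rim at z 32, on a rubber gaiter: it may stand up to 6 mm off in x and 7.5 mm in y from bay_mid, unreported: find it by touch or sight. It stays put under 30 N, square to the base
- bay_mid (a point): mean place of the middle of the bay floor, 8 mm above the table, axes as the microphone (x from toe slot to catch). The bay in the cradle is a well open at the top, x -51..51.5 mm from its middle, 49 mm wide, 24 mm deep. A seated pack's origin lies at the bay's middle, parallel to it, with 1 mm play in y and 1.5 in x each way
- toe_slot (a point): mean place of the mouth of the toe slot (moves with the cradle as told), middle of its lower edge, on the bay floor at the -x end, near the robot. The slot runs 10.5 mm deep towards -x, is 30 mm wide (y), 14 mm high; the bar over it is 10 mm thick, flush with the cradle rim. The pack goes in with its heel raised by 0.3 to 0.42 rad
- catch (a joint): steel catch with thumb slide at the cradle's +x end; value in m along +x: 0 sprung out over the bay (rest, locked), up to 0.006 pushed back. Its ramped nose reaches 5 mm over the bay, 11.5 to 24 mm above the bay floor, 18 mm wide; the heel passes it at about 8 N, and it snaps back over the heel ledge when the heel is within 2.5 mm of the floor
- mic_pack: the microphone's battery pack, grey, 0.28 kg: block x -37..44, y -23.5..23.5, z 0..50 mm; stepped flat toe x -60..-37, 28 mm wide, z 3..11; heel ledge x 44..50, 47 mm wide, z 0..9. Origin on its underside; x from toe to heel, z up. Grip it across y (47 mm) by its top 22 mm, so that the fingertips clear the cradle when it is seated
- toe_tip (a point): lower edge of the toe's end, middle: pack x -60, y 0, z 3 mm
- heel (a point): lower edge of the heel ledge, middle: pack x 50, y 0, z 0
- heel_top (a point): place to press: on the pack's flat top near the heel, pack x 36, y 0, z 50 mm
- other_pack: a battery pack for other equipment, grey, plain square-ended brick 130 x 46 x 36 mm without toe or ledge, does not fit; origin in the middle of its underside, x along its length. To be left alone
- slate_mat: black slate mat, 200 x 250 x 6 mm, fixed; both packs lie on it, side by side, toe roughly towards the robot. Origin in the middle of its underside
- pepper_mill: dark wooden pepper mill, 57 mm across, 174 mm high, standing; origin under its middle
- salt_mill: pale wooden salt mill, 57 mm across, 162 mm high, standing; origin under its middle
Mind the look-alikes: they are no part of the job. What is shaped like the mic_pack but orange or turquoise is not meant.

How it is judged (in metres and radians):
On the way:
1. the toe goes down into the slot at the near end while the heel is still raised (x of toe_tip in the frame of toe_slot between -0.018 and -0.001 m and y of toe_tip in the frame of toe_slot between -0.0105 and 0.0105 m and z of toe_tip in the frame of toe_slot between -0.003 and 0.011 m and z of heel in the frame of bay_mid above 0.012 m), for 0.05 s.
At the end, for the whole second after the job is handed in: The pack with the toe lies at rest in the bay: within 12.5 mm of the bay's mean middle, heel within 2 mm of the bay floor, level within 0.035 rad and in line within 0.06 rad, toe under the bar, and the catch back within 1.2 mm of its rest place (horizontal distance between mic_pack and bay_mid below 0.0125 m and z of heel in the frame of bay_mid between -0.002 and 0.002 m and z of toe_tip in the frame of bay_mid between 0 and 0.006 m and angle between the x axis of mic_pack and the x axis of bay_mid, either way round below 0.06 rad and angle between mic_pack's own z axis and vertical below 0.035 rad and value of joint catch below 0.0012 m and linear speed of mic_pack below 0.01 m/s); the robot touches nothing.
It fails at once if the pack is forced in the bay (more than 60 N between pack and microphone) (contact force between mic_pack and microphone above 60 N).
It fails at once if the pepper mill is tipped or pushed away (distance of pepper_mill from where it was at the start of the episode above 0.03 m or angle between pepper_mill's own z axis and vertical above 0.35 rad).
It fails at once if the salt mill is tipped or pushed away (distance of salt_mill from where it was at the start of the episode above 0.03 m or angle between salt_mill's own z axis and vertical above 0.35 rad).
It fails at once if the other pack is tipped or pushed away (distance of other_pack from where it was at the start of the episode above 0.03 m or angle between other_pack's own z axis and vertical above 0.35 rad).
It also fails if it takes over 61 s, if anything falls off the work surface, if the arm or the gripper's body presses on something with over 40 N, if the wrist force passes 120 N, or if a joint passes its speed limit or range.

ROBOT

A 6-joint arm with a two-finger parallel gripper is mounted at the origin on a cart in front of the work surface, level with it; the furniture and walls round the work are solid. World frame = base frame: x ahead of the robot, y to its left, z up, the work surface at z = 0. Lengths are in m, angles in degrees, forces in N, time in s.
With the tool pointing down it reaches from about 0.25 to 0.85 m from the base axis. Payload 12.5 kg.
Tool frame: the origin (TCP) lies on the centre line of the jaws, within the pads' length; the fingertips stand env.finger_overhang ahead of it and the grasp point (between the pads) lies 8 mm behind it (env.finger_overhang is the distance from the TCP to the fingertips, in m); z points along the fingers, y is the line along which they close (so a half turn about z gives the same grasp; the last joint's range is limited). The gripper opens to 93 mm and grips with 3 to 60 N. Pads are 15 mm wide; open, the fingers measure 128 mm over their backs; the gripper's body (75 mm by 188 mm) begins 65 mm behind the grasp point.
Start: joints at [63.449, 20.094, 94.641, -0, 65.266, -4.847], TCP at [0.203, 0.511, 0.23] pointing down, gripper open.
Joint ranges: [-157.81, 157.81], [-45, 120.19], [0.68, 151.7], [-89.99, 269.99], [4.06, 180], [-164.3, 164.3]. Speed limits (degrees/s): [127.2, 127.2, 159.86, 180, 180, 180].

INTERFACE

Orientations are given as [roll, pitch, yaw] about the fixed x, y, z axes, in that order (R = Rz(yaw) Ry(pitch) Rx(roll)).
In Python, from rig import env gives the robot as it stands.
- The arm moves only by the shell command python3 -m creep 'ROWS' [FORCE]. ROWS is JSON, a list of rows, each a list of 3 entries, a list of its own where there are three numbers: the turn, a rotation vector about the tool's x, y, z in rad, then the shift along the tool's x, y, z in mm, then the opening, from 0 (shut) to 1 (fully open). In form: [[[wx, wy, wz], [x, y, z], gripper], ...]. A call has 1 to 8 rows; each row is the pose to reach, as a shift and turn from the pose commanded when the call began, along the tool's axes at that moment; what a row does not reach only later rows make up. A row lasts 1/12 s, in which the tool goes at most 41.7 mm and 7.16 degrees, less where a joint would pass 70% of its speed; a pose out of reach is approached as far as the arm can. A call with a gripper value outside its range is refused whole. The fingers move at their own pace and stop on an object; FORCE is the grip in N (left out, the last holds). Time passes only in rows, so rows that repeat a pose let the fingers close. It gives the time, the measured TCP pose, the force, the opening and the grip force at its end, in the units of the state.
- env.sense(): the state, without advancing time (a new reading comes with each control period).
- env.capture(name): name is "scene" or "top" or "wrist"; returns the picture (420x560x3 uint8, red, green, blue); there is no depth.
- env.calibration(name): a dict with "fx", "fy", "cx", "cy" (pixels), "dist" ([k1, k2, p1, p2, k3] as OpenCV has them; the pictures are not rectified), "position" and "rotation" of the camera in the world. Camera axes: x right, y down, z forward; pixel columns grow to the right and rows downward; lengths in m; the calibration is good to about 2 mm. A picture is of the moment at which its call begins: read the wrist's pose just before it. calibration takes no time and is no camera call; for the wrist camera it gives the pose at the moment of the call.
- env.job_done(): hands the job in; it is judged then, once.
The state is a dict: "clock": time; "joint_positions": joint angles; "joint_velocities": joint speeds; "joint_efforts": joint torques, N m; "position": TCP position; "eef_rot": TCP orientation; "ft_force": force on the tool from outside, world axes, zero at the start; "ft_torque": the same for the moment, N m; "opening": finger opening in m; "finger_force": force on a finger pad.
Only numpy, scipy, OpenCV 4.12 (cv2) and the standard library are available. Lean on these libraries where they do the work, as an engineer would, in place of code of your own. Each camera call takes 0.05 s, during which the arm holds its last target. There are 200 camera calls.

## Working session

There is one attempt and no reset: what is moved stays moved. The work goes in short steps, Python scripts to look and compute and a shell command to move; the robot and the scene stay as the last step left them, time stands still between calls to the robot, and variables do not carry over. Pictures are saved under pics/ and viewed, at most 10 in all, crops included, and the job is handed in when it is done.

```bash
mkdir -p pics; ls; python3 - <<'E'
from rig import env
import cv2
for n in("scene","top"):
    cv2.imwrite(f"pics/{n}0.png",env.capture(n)[:,:,::-1]); print(n,env.calibration(n))
print(env.sense(),env.finger_overhang)
E
```

```text
pics
scene {'fx': 455.3892658137162, 'fy': 455.3892658137162, 'cx': 279.5998419968466, 'cy': 210.63373498916548, 'dist': array([-0.14486989,  0.        ,  0.        ,  0.        ,  0.        ]), 'position': array([ 0.0462166 , -0.50219632,  0.73989059]), 'rotation': array([-1.29777215e+02, -1.58340127e-02, -4.11721780e+01])}
top {'fx': 542.9202840697857, 'fy': 542.9202840697857, 'cx': 287.0504835841457, 'cy': 214.66295968826398, 'dist': array([-0.06590683,  0.        ,  0.        ,  0.        ,  0.        ]), 'position': array([0.45592131, 0.09090567, 1.25467869]), 'rotation': array([-1.73852763e+02, -8.10014316e-02, -9.09707667e+01])}
{'clock': 0.1, 'joint_positions': array([ 6.34506689e+01,  2.01201026e+01,  9.46715028e+01,  8.62766170e-07,
        6.52640148e+01, -4.84564659e+00]), 'joint_velocities': array([-0.04229123, -0.08229413, -0.0473109 , -0.05864461,  0.11650142,
       -0.03946129]), 'joint_efforts': array([ 1.80866355e-04, -4.98039401e+01, -2.85705078e+01,  7.00570713e-02,
        2.40013911e-02, -3.99821590e-05]), 'position': array([0.20323148, 0.51077617, 0.22917803]), 'eef_rot': array([-1.79944579e+02, -4.69911039e-03,  1.58296313e+02]), 'ft_force': array([0.56132319, 0.20605877, 0.76854201]), 'ft_torque': array([-0.01103377, -0.03928557, -0.0334253 ]), 'finger_force': 0.0, 'opening': 0.0928998540217268} 0.011
```

View pics/top0.png

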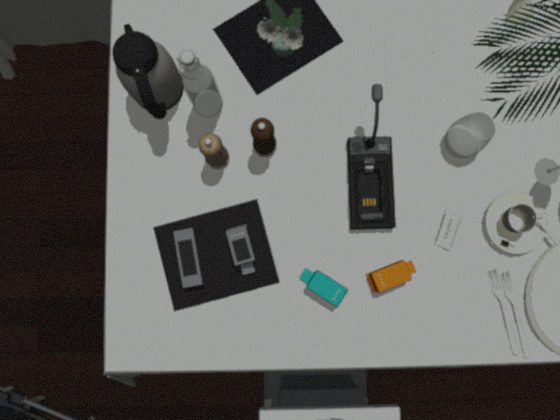

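View pics/scene0.png

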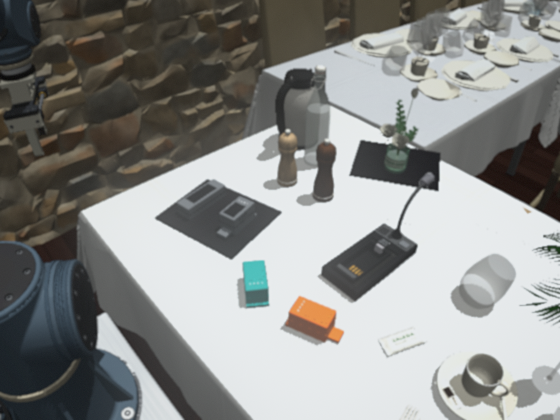

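The top view shows four pack-like objects: a long plain brick at (188,258), a shorter grey pack with a narrow toe at (240,245) with its toe at (249,269), and turquoise (325,287) and orange (391,276) look-alikes. The grey pack with the toe on the mat fits the description. I'll confirm it in an enlarged crop.

```bash
cat > h.py <<'E'
import numpy as np, cv2
from scipy.spatial.transform import Rotation as R
def rot(e): return R.from_euler('xyz',e,degrees=True).as_matrix()
def ray(c,px):
    K=np.array([[c['fx'],0,c['cx']],[0,c['fy'],c['cy']],[0,0,1]])
    p=cv2.undistortPoints(np.array(px,float).reshape(-1,1,2),K,np.array(c['dist'])).reshape(-1,2)
    d=np.c_[p,np.ones(len(p))]@rot(c['rotation']).T
    return np.array(c['position']),d
def plane(c,px,z):
    o,d=ray(c,px); return o+d*((z-o[2])/d[:,2])[:,None]
def tri(c1,p1,c2,p2):
    out=[]
    o1,D1=ray(c1,p1);o2,D2=ray(c2,p2)
    for a,b in zip(D1,D2):
        a=a/np.linalg.norm(a);b=b/np.linalg.norm(b)
        s=np.linalg.lstsq(np.c_[a,-b],o2-o1,rcond=None)[0]
        out.append(np.r_[(o1+a*s[0]+o2+b*s[1])/2,np.linalg.norm(o1+a*s[0]-o2-b*s[1])])
    return np.array(out)
def proj(c,P):
    K=np.array([[c['fx'],0,c['cx']],[0,c['fy'],c['cy']],[0,0,1]])
    Rm=rot(c['rotation']).T
    return cv2.projectPoints(np.array(P,float),cv2.Rodrigues(Rm)[0],-Rm@c['position'],K,np.array(c['dist']))[0].reshape(-1,2)
E
python3 - <<'E'
import cv2,numpy as np
from h import *
from rig import env
t=cv2.imread('pics/top0.png')
a=cv2.resize(t[195:315,150:285],None,fx=5,fy=5,interpolation=3)
b=cv2.resize(t[195:315,150:285][0:1],None,fx=1,fy=1)
def g(x): return cv2.convertScaleAbs(x,alpha=1.6,beta=20)
A=g(cv2.resize(t[215:285,210:280],(560,560),interpolation=3)) #8x
cv2.imwrite('pics/cropA.png',A)
c=env.calibration('top')
print(plane(c,[[240,228],[240,245],[249,271]],.056)); print(plane(c,[[371,183],[370,215],[369,140]],.03));print(plane(c,[[265,150],[218,160],[188,258]],0.0))
w=env.calibration('wrist');print(w);s=env.sense();Rt=rot(s['eef_rot']);print('cam in tool',Rt.T@(w['position']-s['position']),Rt.T@rot(w['rotation']))
E
```

```text
[[0.55700901 0.19176072 0.056     ]
 [0.5193404  0.19206654 0.056     ]
 [0.46184733 0.17276115 0.056     ]]
[[ 0.65739652 -0.10632553  0.03      ]
 [ 0.58383946 -0.10153358  0.03      ]
 [ 0.75803038 -0.10526465  0.03      ]]
[[0.74514164 0.13620942 0.        ]
 [0.72311033 0.24714078 0.        ]
 [0.49417509 0.31731913 0.        ]]
{'fx': 305.8793390468421, 'fy': 305.8793390468421, 'cx': 276.61477856882107, 'cy': 209.10834512377096, 'dist': array([-0.03839772,  0.        ,  0.        ,  0.        ,  0.        ]), 'position': array([0.1323464 , 0.53893853, 0.38454579]), 'rotation': array([1.63770231e+02, 7.99901991e-02, 6.82739039e+01])}
cam in tool [ 0.07628731 -0.00019815 -0.15536138] [[-3.91224437e-04 -9.60125756e-01 -2.79568203e-01]
 [ 9.99999832e-01 -2.55752507e-04 -5.21052824e-04]
 [ 4.28775968e-04 -2.79568360e-01  9.60125694e-01]]
```

View pics/cropA.png

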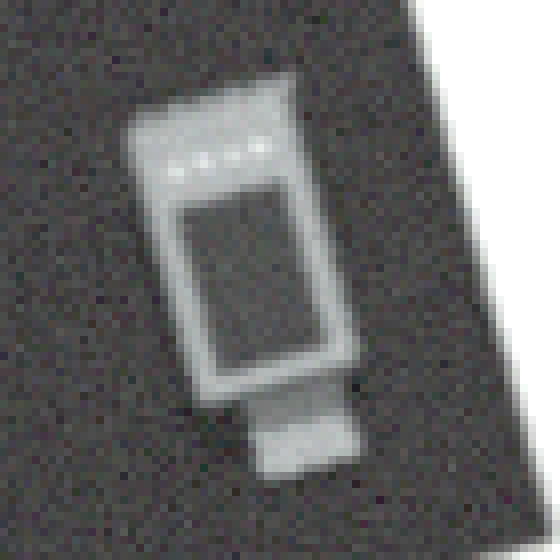

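The crop confirms it: grey block with top corners at about (226,231), (246,225), (254,260) and (236,265), and a narrow stepped toe ending at (249,273). That is the mic_pack; the brick at (188,258) has no toe. Next I bring the wrist camera over it.

```bash
python3 -m creep '[[[0,0,-0.1],[-40,-19,0],1],[[0,0,-0.18],[-77,-37,0],1],[[0,0,-0.26],[-114,-55,0],1],[[0,0,-0.34],[-150,-72,0],1],[[0,0,-0.42],[-187,-89,0],1],[[0,0,-0.50],[-223,-106,0],1],[[0,0,-0.58],[-260,-124,0],1],[[0,0,-0.649],[-296,-141,0],1]]' 40
python3 - <<'E'
from rig import env
from h import *
s=env.sense();print(s['position'],s['eef_rot'],s['ft_force'])
d=np.array([.5,.19,.18])-s['position'];print(rot(s['eef_rot']).T@d)
E
```

```text
clock: 0.77
position: [0.4272, 0.2687, 0.2295]
eef_rot: [-180.0, -0.0, -164.3]
ft_force: [0.2, 1.1, -0.5]
opening: 0.0927
finger_force: 0.0
[0.42716233 0.26865958 0.22953184] [-1.79995940e+02 -1.56722745e-02 -1.64284583e+02] [ 0.21372388  1.13128759 -0.51722461]
[-0.04882277 -0.09544447  0.04952525]
```

```bash
cat > snap.py <<'E'
import sys,pickle,cv2
from rig import env
n=sys.argv[1]; s=env.sense(); c=env.calibration('wrist'); im=env.capture('wrist')
cv2.imwrite(f'pics/{n}.png',im[:,:,::-1]); pickle.dump((s,c),open(f'{n}.pkl','wb'))
print(s['position'],s['eef_rot'])
E
python3 -m creep '[[[0,0,0],[-16,-32,17],1],[[0,0,0],[-33,-64,33],1],[[0,0,0],[-49,-95,50],1],[[0,0,0],[-49,-95,50],1],[[0,0,0],[-49,-95,50],1],[[0,0,0],[-49,-95,50],1],[[0,0,0],[-49,-95,50],1]]'
python3 snap.py w1
python3 -m creep '[[[0,0,0],[0,-30,0],1],[[0,0,0],[0,-60,0],1],[[0,0,0],[0,-60,0],1],[[0,0,0],[0,-60,0],1],[[0,0,0],[0,-60,0],1],[[0,0,0],[0,-60,0],1]]'
python3 snap.py w2
python3 - <<'E'
import cv2,numpy as np,pickle
from h import *
a=cv2.imread('pics/w1.png');b=cv2.imread('pics/w2.png')
for n in('w1','w2'):
    s,c=pickle.load(open(n+'.pkl','rb')); print(proj(c,[[.52,.19,.056],[.52,.19,.006]]))
cv2.imwrite('pics/w12.png',np.hstack([cv2.resize(a,(400,300)),cv2.resize(b,(400,300))]))
E
```

```text
clock: 1.35
position: [0.4984, 0.193, 0.1802]
eef_rot: [180.0, 0.0, -164.5]
ft_force: [-0.6, 0.2, 0.2]
opening: 0.0932
finger_force: 0.0
[0.49837804 0.19296161 0.18016248] [ 1.79991241e+02  3.28286241e-02 -1.64456300e+02]
clock: 1.9
position: [0.5145, 0.1353, 0.1799]
eef_rot: [180.0, 0.0, -164.4]
ft_force: [0.6, 0.0, -0.2]
opening: 0.093
finger_force: 0.0
[0.51449041 0.13532168 0.1798943 ] [ 1.79993235e+02  1.74332998e-02 -1.64444533e+02]
[[268.87919819 224.38822334]
 [270.00803386 209.80196974]]
[[330.83603541 224.39779202]
 [323.31716736 209.81894355]]
```

View pics/w12.png

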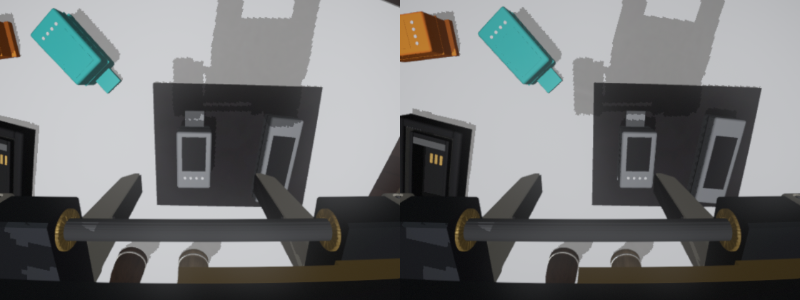

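```bash
python3 - <<'E'
import cv2,numpy as np
a=cv2.imread('pics/w1.png')[145:275,232:312];b=cv2.imread('pics/w2.png')[145:275,292:372]
z=lambda x:cv2.convertScaleAbs(cv2.resize(x,None,fx=4.6,fy=4.6,interpolation=3),alpha=1.5,beta=20)
cv2.imwrite('pics/c12.png',np.hstack([z(a),z(b)]));print(z(a).shape)
E
```

```text
(598, 368, 3)
```

View pics/c12.png

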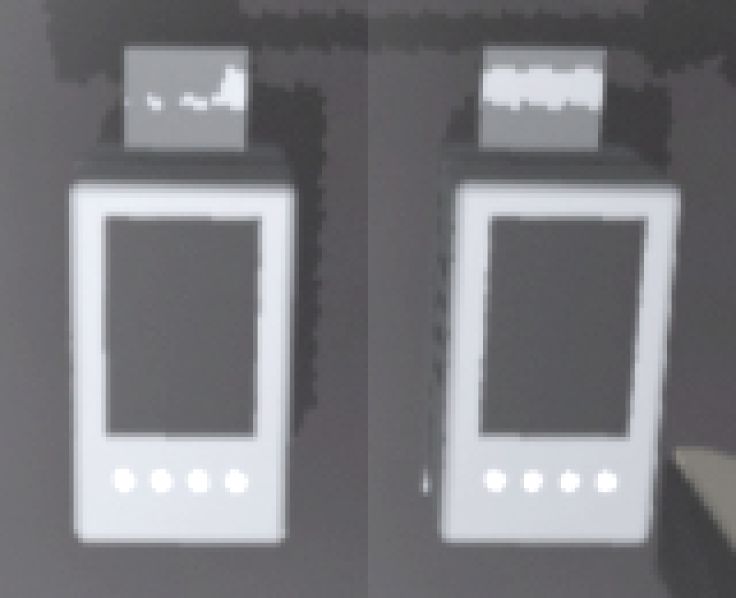

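```bash
python3 - <<'E'
import pickle
from h import *
s1,c1=pickle.load(open('w1.pkl','rb'));s2,c2=pickle.load(open('w2.pkl','rb'))
A=np.array([[71,186],[296,186],[284,543],[78,542],[125,46],[247,46]])/4.6+[231.6,144.6]
B=np.array([[90,187],[313,187],[280,543],[73,543],[113,47],[238,47]])/4.6+[291.6,144.6]
T=tri(c1,A,c2,B);print(T.round(4))
for c,p in((c1,A),(c2,B)):
    P=plane(c,p[:4],.056);t=plane(c,p[4:],.017)
    toe=P[:2].mean(0);he=P[2:].mean(0);d=he-toe
    print(P[:, :2].round(4).tolist(),'len',np.linalg.norm(d),'wid',np.linalg.norm(P[0]-P[1]),np.linalg.norm(P[2]-P[3]),'yaw',np.degrees(np.arctan2(d[1],d[0])))
    u=d/np.linalg.norm(d);print('origin',(toe+37*u*1e-3)[:2],(he-.044*u)[:2],'toe tip',t.mean(0),np.linalg.norm(t[0]-t[1]),'origin by toe',(t.mean(0)+.06*u)[:2])
E
```

```text
[[4.884e-01 1.603e-01 5.520e-02 2.000e-04]
 [4.763e-01 2.044e-01 5.390e-02 2.000e-04]
 [5.535e-01 2.246e-01 5.420e-02 0.000e+00]
 [5.662e-01 1.810e-01 5.270e-02 2.000e-04]
 [4.631e-01 1.626e-01 1.370e-02 2.000e-04]
 [4.553e-01 1.890e-01 1.760e-02 2.000e-04]]
[[0.4881, 0.1603], [0.4759, 0.2042], [0.5526, 0.2242], [0.5645, 0.1809]] len 0.07922506526584217 wid 0.04553241457316681 0.04497232862047177 yaw 14.854808218156965
origin [0.51774046 0.19172745] [0.51602485 0.1912724 ] toe tip [0.45893929 0.1758465  0.017     ] 0.027379132867438084 origin by toe [0.51693401 0.19122873]
[[0.4883, 0.1602], [0.4762, 0.2038], [0.5528, 0.2239], [0.5648, 0.1802]] len 0.07914026684353402 wid 0.045259592185824 0.045296330659863805 yaw 14.689577975574453
origin [0.51803776 0.19137867] [0.51623881 0.19090707] toe tip [0.4592044  0.17565663 0.017     ] 0.028115929531235602 origin by toe [0.51724323 0.19087155]
```

```bash
python3 -m creep '[[[0,0,0.014],[-11,27,0],1],[[0,0,0.014],[-21,53,0],1],[[0,0,0.014],[-21,53,40],1],[[0,0,0.014],[-21,53,80],1],[[0,0,0.014],[-21,53,110],1],[[0,0,0.014],[-21,53,125],1],[[0,0,0.014],[-21,53,133],1],[[0,0,0.014],[-21,53,133],1]]'
python3 snap.py w3
```

```text
clock: 2.62
position: [0.52, 0.1913, 0.0453]
eef_rot: [180.0, -0.1, -165.3]
ft_force: [-0.4, -0.3, -0.0]
opening: 0.0931
finger_force: 0.0
[0.52003083 0.19131663 0.04532335] [ 1.79999483e+02 -1.36928639e-01 -1.65274560e+02]
```

```bash
python3 -m creep '[[[0,0,0],[0,0,0],0.5],[[0,0,0],[0,0,0],0.3],[[0,0,0],[0,0,0],0.2],[[0,0,0],[0,0,0],0.2],[[0,0,0],[0,0,0],0.2],[[0,0,0],[0,0,0],0.2],[[0,0,0],[0,0,0],0.2],[[0,0,0],[0,0,0],0.2]]' 50; python3 snap.py w4
```

```text
clock: 3.33
position: [0.521, 0.1911, 0.0468]
eef_rot: [180.0, 0.0, -165.3]
ft_force: [-1.3, 1.0, 2.4]
opening: 0.0464
finger_force: 50.0
[0.52099214 0.19111015 0.04678319] [ 1.79985608e+02  1.52097603e-02 -1.65326580e+02]
```

```bash
python3 -m creep '[[[0,0,0],[0,0,-10],0.2],[[0,0,0],[0,0,-40],0.2],[[0,0,0],[0,0,-80],0.2],[[0,0,0],[0,0,-120],0.2],[[0,0,0],[0,0,-160],0.2],[[0,0,0],[0,0,-190],0.2],[[0,0,0],[0,0,-203],0.2],[[0,0,0],[0,0,-203],0.2]]'
python3 -m creep '[[[0,0,0.03],[-10,-22,0],0.2],[[0,0,0.07],[-24,-55,0],0.2],[[0,0,0.12],[-39,-90,0],0.2],[[0,0,0.17],[-54,-126,0],0.2],[[0,0,0.21],[-69,-161,0],0.2],[[0,0,0.24],[-80,-190,0],0.2],[[0,0,0.257],[-88,-210,0],0.2],[[0,0,0.257],[-88,-210,0],0.2]]'
python3 -m creep '[[[0,0,0],[0,0,0],0.2],[[0,0,0],[0,0,0],0.2],[[0,0,0],[0,0,0],0.2]]' >/dev/null
python3 snap.py m1
python3 -m creep '[[[0,0,0],[0,-30,0],0.2],[[0,0,0],[0,-65,0],0.2],[[0,0,0],[0,-100,0],0.2],[[0,0,0],[0,-140,0],0.2],[[0,0,0],[0,-180,0],0.2],[[0,0,0],[0,-210,0],0.2],[[0,0,0],[0,-230,0],0.2],[[0,0,0],[0,-230,0],0.2]]'
python3 -m creep '[[[0,0,0],[0,0,0],0.2],[[0,0,0],[0,0,0],0.2],[[0,0,0],[0,0,0],0.2]]' >/dev/null
python3 snap.py m2
python3 - <<'E'
import pickle
from h import *
for n in('m1','m2'):
    s,c=pickle.load(open(n+'.pkl','rb'));print(proj(c,[[.64,-.105,.03],[.57,-.105,.03],[.74,-.105,.03]]).round())
a=cv2.imread('pics/m1.png');b=cv2.imread('pics/m2.png')
g=lambda x:cv2.convertScaleAbs(x,alpha=2,beta=20)
cv2.imwrite('pics/m12.png',g(np.hstack([cv2.resize(a,(400,300)),cv2.resize(b,(400,300))])))
E
```

```text
clock: 4.05
position: [0.5219, 0.1911, 0.2535]
eef_rot: [-180.0, 0.3, -165.3]
ft_force: [0.1, 0.8, -2.2]
opening: 0.0468
finger_force: 50.0
clock: 4.72
position: [0.6602, 0.0064, 0.2472]
eef_rot: [-180.0, -0.1, 179.7]
ft_force: [-0.1, -0.5, -1.2]
opening: 0.0467
finger_force: 50.0
[0.65855919 0.01105226 0.24915236] [ 1.79989911e+02 -6.53151230e-02 -1.79974984e+02]
clock: 5.68
position: [0.6585, -0.2231, 0.2494]
eef_rot: [-179.9, -0.0, 179.8]
ft_force: [-0.3, 0.4, -2.2]
opening: 0.0464
finger_force: 50.0
[ 0.65925173 -0.21834212  0.24979384] [ 1.79987275e+02  3.21394809e-03 -1.79952157e+02]
[[183. 170.]
 [179. 110.]
 [190. 245.]]
[[369. 169.]
 [374. 110.]
 [363. 244.]]
```

View pics/m12.png

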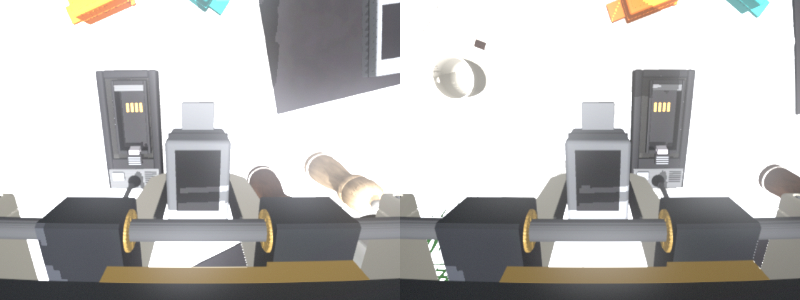

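The pack is held squarely, with its toe towards the robot, and the whole cradle is visible in both views at about (130,125) and (660,125) in the montage. I'll enlarge the cradle.

```bash
python3 - <<'E'
import cv2,numpy as np
a=cv2.imread('pics/m1.png')[90:240,132:232];b=cv2.imread('pics/m2.png')[90:240,318:418]
z=lambda x:np.clip(255*(cv2.resize(x,None,fx=4,fy=4,interpolation=2)/255.)**.5,0,255).astype(np.uint8)
cv2.imwrite('pics/mc.png',np.hstack([z(a),z(b)]))
E
```

```text
(no output)
```

View pics/mc.png

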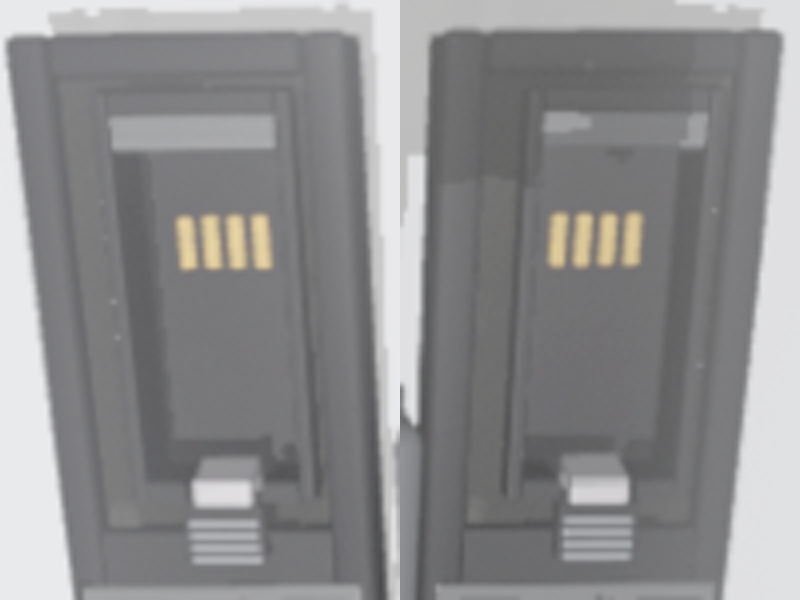

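```bash
python3 - <<'E'
import pickle
from h import *
s1,c1=pickle.load(open('m1.pkl','rb'));s2,c2=pickle.load(open('m2.pkl','rb'))
names=['barL','barR','barfarL','barfarR','baseNL','baseNR','baseL2','baseR2','goldTL','goldBR','catchnoseL','catchnoseR','slideBL','slideBR']
A=np.array([[112,150],[275,150],[110,115],[274,115],[8,38],[357,38],[76,585],[384,585],[177,217],[272,269],[205,458],[262,458],[192,563],[264,563]])/4+[131.6,89.6]
B=np.array([[143,147],[306,147],[143,112],[306,112],[32,35],[382,35],[18,585],[318,585],[150,213],[240,265],[163,454],[220,454],[161,559],[233,559]])/4+[317.6,89.6]
T=tri(c1,A,c2,B)
zs=[.032]*4+[.03]*4+[.008]*2+[.032]*4
for i,n in enumerate(names): print(n,T[i].round(4),plane(c1,A[i],zs[i])[0,:2].round(4),plane(c2,B[i],zs[i])[0,:2].round(4))
E
```

```text
barL [ 5.891e-01 -1.286e-01  3.230e-02  4.000e-04] [ 0.589  -0.1287] [ 0.5893 -0.1285]
barR [ 5.891e-01 -8.000e-02  3.240e-02  3.000e-04] [ 0.5893 -0.08  ] [ 0.589  -0.0798]
barfarL [ 5.791e-01 -1.288e-01  3.060e-02  4.000e-04] [ 0.5789 -0.1283] [ 0.5793 -0.1291]
barfarR [ 5.791e-01 -8.010e-02  3.020e-02  3.000e-04] [ 0.5793 -0.0797] [ 0.579  -0.0808]
baseNL [ 0.5568 -0.1611  0.0212  0.001 ] [ 0.5569 -0.1571] [ 0.5579 -0.1624]
baseNR [ 0.5568 -0.0561  0.0214  0.0008] [ 0.5578 -0.0546] [ 0.557  -0.0597]
baseL2 [ 0.7303 -0.1586  0.0241  0.0009] [ 0.7275 -0.1559] [ 0.7285 -0.1595]
baseR2 [ 0.7321 -0.0559  0.0194  0.0012] [ 0.7273 -0.054 ] [ 0.7286 -0.0603]
goldTL [ 6.103e-01 -1.189e-01  7.400e-03  2.000e-04] [ 0.6103 -0.1187] [ 0.6102 -0.1191]
goldBR [ 6.266e-01 -8.900e-02  9.100e-03  4.000e-04] [ 0.627  -0.0893] [ 0.6265 -0.0887]
catchnoseL [ 6.867e-01 -1.124e-01  2.010e-02  3.000e-04] [ 0.6836 -0.1087] [ 0.6834 -0.1157]
catchnoseR [ 6.867e-01 -9.370e-02  2.020e-02  3.000e-04] [ 0.6837 -0.0905] [ 0.6834 -0.0975]
slideBL [ 7.175e-01 -1.147e-01  3.560e-02  3.000e-04] [ 0.719 -0.116] [ 0.7187 -0.1137]
slideBR [ 7.175e-01 -9.140e-02  3.570e-02  2.000e-04] [ 0.719  -0.0924] [ 0.7187 -0.0901]
```

```bash
python3 - <<'E'
import cv2,numpy as np
a=cv2.imread('pics/m1.png')[135:215,225:325];b=cv2.imread('pics/m2.png')[135:215,225:325]
z=lambda x:np.clip(255*(cv2.resize(x,None,fx=7,fy=7,interpolation=2)/255.)**.6,0,255).astype(np.uint8)
cv2.imwrite('pics/toe.png',z(b))
E
```

```text
(no output)
```

View pics/toe.png

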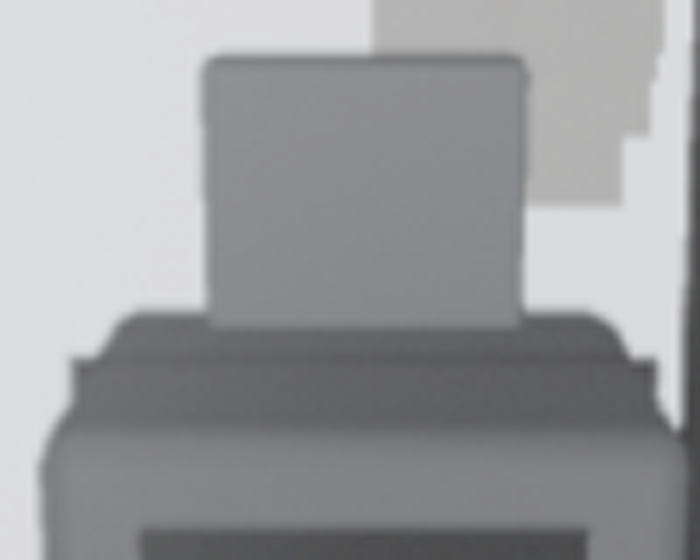

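```bash
python3 - <<'E'
import pickle
from h import *
from rig import env
s,c=pickle.load(open('m2.pkl','rb'));Rt=rot(s['eef_rot']);p=s['position']
def at(px,tz):
    P=plane(c,px,p[2]-tz); return ((P-p)@Rt*1e3).round(2)
f=lambda a:np.array(a)/7+[224.6,134.6]
print('toe end top',at(f([[203,57],[527,57]]),.030)); print('toe root',at(f([[207,328],[520,328]]),.030)); print('block top front',at(f([[45,432],[685,432]]),-.009))
s=env.sense();print(s['position'],s['eef_rot'],s['ft_force'])
E
```

```text
toe end top [[ 63.64 -14.45  29.99]
 [ 63.63  13.08  30.  ]]
toe root [[ 40.25 -14.58  29.99]
 [ 40.24  12.94  30.  ]]
block top front [[ 40.44 -23.2   -9.01]
 [ 40.43  21.86  -9.  ]]
[ 0.65927967 -0.21843984  0.24983072] [ 1.79995476e+02  7.62853688e-03 -1.79949009e+02] [ 0.56060239 -0.06022666 -1.90924517]
```

```bash
cat > go.py <<'E'
# python3 go.py theta h v [y_mm] : target pack pose in bay frame -> shift/turn in present tool axes; prints present pack pose
import sys
from h import *
from rig import env
BAY=np.array([.6401,-.1033,.008]); YAW=.5; G=np.array([3.6,0,41])/1e3
Rb=R.from_euler('z',YAW,degrees=True)
F=R.from_euler('y',180,degrees=True)  # pack->tool
s=env.sense(); Rt=R.from_euler('xyz',s['eef_rot'],degrees=True); p=s['position']
Rp=Rt*F; o=p-Rp.apply(G); q=Rb.inv().apply(o-BAY)*1e3; e=(Rb.inv()*Rp).as_euler('ZYX')
print('t',round(s['clock'],2),'now h,y,v',q.round(2),'theta',round(-e[1],4),'yaw',round(e[0],4),'roll',round(e[2],4),'F',s['ft_force'].round(1),'M',s['ft_torque'].round(2),'op',round(s['opening'],4))
pp=Rb.inv().apply(o+Rp.apply([[-.06,0,.003],[.05,0,0]])-BAY)*1e3; print('tip',pp[0].round(1),'heel',pp[1].round(1))
if len(sys.argv)>3:
    th,h,v=map(float,sys.argv[1:4]); y=float(sys.argv[4]) if len(sys.argv)>4 else 0
    Rn=Rb*R.from_euler('y',-th); t=BAY+Rb.apply(np.array([h,y,v])/1e3)+Rn.apply(G)
    print('turn',Rt.inv().__mul__(Rn*F.inv()).as_rotvec().round(4),'shift',(Rt.inv().apply(t-p)*1e3).round(1))
E
python3 go.py .36 11.2 58.3; python3 go.py .36 11.2 140
```

```text
t 5.98 now h,y,v [  14.58 -115.27  200.83] theta 0.0001 yaw -0.0078 roll 0.0001 F [ 0.6 -0.1 -1.9] M [ 0.01 -0.05  0.06] op 0.0466
tip [ -45.4 -114.8  203.8] heel [  64.6 -115.7  200.8]
turn [-0.0013 -0.3599 -0.0078] shift [ 19.  115.1 143.9]
t 5.98 now h,y,v [  14.58 -115.27  200.83] theta 0.0001 yaw -0.0078 roll 0.0001 F [ 0.6 -0.1 -1.9] M [ 0.01 -0.05  0.06] op 0.0466
tip [ -45.4 -114.8  203.8] heel [  64.6 -115.7  200.8]
turn [-0.0013 -0.3599 -0.0078] shift [ 19.  115.2  62.2]
```

```bash
python3 -m creep '[[[0,-0.03,-0.002],[3,15,0],0.2],[[0,-0.1,-0.004],[8,45,0],0.2],[[0,-0.18,-0.006],[12,75,15],0.2],[[0,-0.26,-0.008],[16,100,35],0.2],[[0,-0.33,-0.008],[19,113,62],0.2],[[-0.001,-0.36,-0.008],[19,115,95],0.2],[[-0.001,-0.36,-0.008],[19,115,115],0.2],[[-0.001,-0.36,-0.008],[19,115,125],0.2]]'
python3 -m creep '[[[0,0,0],[0,0,0],0.2],[[0,0,0],[0,0,0],0.2],[[0,0,0],[0,0,0],0.2]]' >/dev/null
python3 snap.py n1
python3 -c "
import cv2;from rig import env
cv2.imwrite('pics/s2.png',env.capture('scene')[:,:,::-1])"
python3 go.py .36 11.2 35;python3 go.py .36 11.2 20.5;python3 go.py .36 0.5 20.5
```

```text
clock: 6.65
position: [0.6385, -0.1032, 0.122]
eef_rot: [180.0, 20.4, -179.5]
ft_force: [0.2, -1.0, -2.4]
opening: 0.0466
finger_force: 50.0
[ 0.64130975 -0.10505147  0.12639923] [-179.93146823   20.76618964 -179.55121246]
t 7.0 now h,y,v [12.11 -1.92 78.63] theta 0.3623 yaw -0.0011 roll -0.0012 F [-0.  -0.1 -2.7] M [-0.    0.37 -0.05] op 0.0467
tip [-45.1  -1.8  60.2] heel [58.9 -2.  96.4]
turn [-0.0016  0.0023 -0.0011] shift [16.2  1.9 40.5]
t 7.0 now h,y,v [12.11 -1.92 78.63] theta 0.3623 yaw -0.0011 roll -0.0012 F [-0.  -0.1 -2.7] M [-0.    0.37 -0.05] op 0.0467
tip [-45.1  -1.8  60.2] heel [58.9 -2.  96.4]
turn [-0.0016  0.0023 -0.0011] shift [21.4  1.9 54. ]
t 7.0 now h,y,v [12.11 -1.92 78.63] theta 0.3623 yaw -0.0011 roll -0.0012 F [-0.  -0.1 -2.7] M [-0.    0.37 -0.05] op 0.0467
tip [-45.1  -1.8  60.2] heel [58.9 -2.  96.4]
turn [-0.0016  0.0023 -0.0011] shift [31.4  1.9 50.2]
```

```bash
python3 -m creep '[[[0,0,0],[5,0.5,13],0.2],[[0,0,0],[10,1,25],0.2],[[0,0,0],[13,1.5,33],0.2],[[0,0,0],[16,1.9,40],0.2],[[0,0,0],[16,1.9,40],0.2],[[0,0,0],[16,1.9,40],0.2],[[0,0,0],[16,1.9,40],0.2],[[0,0,0],[16,1.9,40],0.2]]'
python3 go.py .36 11.2 20.5; python3 snap.py n2; python3 go.py
```

```text
clock: 7.67
position: [0.6397, -0.1032, 0.0823]
eef_rot: [-180.0, 20.7, -179.6]
ft_force: [-0.5, -0.8, -2.1]
opening: 0.0465
finger_force: 50.0
t 7.67 now h,y,v [10.74  0.09 34.72] theta 0.3612 yaw -0.0012 roll -0.0009 F [-0.5 -0.8 -2.1] M [ 0.03  0.33 -0.1 ] op 0.0465
tip [-46.5   0.2  16.3] heel [57.5  0.  52.4]
turn [-0.0013  0.0012 -0.0011] shift [ 4.5 -0.1 13.5]
[ 0.63971386 -0.10316216  0.0823478 ] [-179.95037479   20.69328123 -179.56672553]
t 7.72 now h,y,v [10.65  0.11 34.61] theta 0.361 yaw -0.0012 roll -0.0008 F [-0.6 -0.6 -2.2] M [-0.01  0.31  0.03] op 0.0467
tip [-46.5   0.2  16.2] heel [57.4  0.  52.3]
```

```bash
python3 - <<'E'
import cv2,numpy as np,pickle
from h import *
s,c=pickle.load(open('n2.pkl','rb'));print(proj(c,[[.589,-.1033,.032]]))
a=cv2.imread('pics/n2.png')[80:220,190:365]
z=np.clip(255*(cv2.resize(a,None,fx=4,fy=4,interpolation=2)/255.)**.5,0,255).astype(np.uint8)
cv2.imwrite('pics/n2c.png',z)
E
```

```text
[[278.37462242 140.03781299]]
```

View pics/n2c.png

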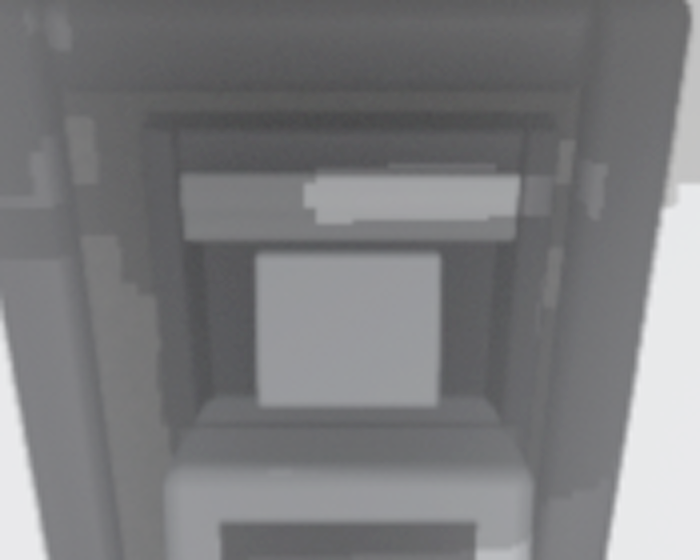

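The toe (257–441, middle 349) lies centred under the bar edge (183–517, middle 350) and just clear of it in x. I'll lower it next, then slide it under the bar.

```bash
python3 -m creep '[[[0,0,0],[1.5,0,4],0.2],[[0,0,0],[3,0,8],0.2],[[0,0,0],[4.5,0,12],0.2],[[0,0,0],[4.8,0,13.3],0.2],[[0,0,0],[4.8,0,13.3],0.2],[[0,0,0],[4.8,0,13.3],0.2],[[0,0,0],[4.8,0,13.3],0.2],[[0,0,0],[4.8,0,13.3],0.2]]' >/dev/null
python3 go.py .36 0.5 20.3
```

```text
t 8.38 now h,y,v [10.54  0.22 19.94] theta 0.3602 yaw -0.0013 roll -0.0006 F [-0.2 -0.5 -2.2] M [0.05 0.35 0.03] op 0.0467
tip [-46.7   0.3   1.6] heel [57.3  0.2 37.6]
turn [-0.001   0.0002 -0.0012] shift [ 9.3 -0.3 -3.9]
```

```bash
python3 -m creep '[[[0,0,0],[2.5,0,-1],0.2],[[0,0,0],[5,0,-2],0.2],[[0,0,0],[7.5,0,-3],0.2],[[0,0,0],[9.3,0,-3.8],0.2],[[0,0,0],[9.3,0,-3.8],0.2],[[0,0,0],[9.3,0,-3.8],0.2],[[0,0,0],[9.3,0,-3.8],0.2],[[0,0,0],[9.3,0,-3.8],0.2]]' >/dev/null
python3 go.py .24 0.8 13.2;python3 go.py .12 1 6.8
```

```text
t 9.05 now h,y,v [ 0.52  0.22 20.11] theta 0.3601 yaw -0.0014 roll -0.0005 F [ 0.1  0.3 -2.5] M [ 0.09  0.31 -0.02] op 0.0465
tip [-56.7   0.3   1.8] heel [47.3  0.2 37.7]
turn [-0.0009  0.1201 -0.0014] shift [-2.7 -0.2  7.3]
t 9.05 now h,y,v [ 0.52  0.22 20.11] theta 0.3601 yaw -0.0014 roll -0.0005 F [ 0.1  0.3 -2.5] M [ 0.09  0.31 -0.02] op 0.0465
tip [-56.7   0.3   1.8] heel [47.3  0.2 37.7]
turn [-0.0008  0.2401 -0.0014] shift [-5.4 -0.2 14.7]
```

```bash
python3 -m creep '[[[0,0.04,0],[-0.9,0,2.4],0.2],[[0,0.08,0],[-1.8,0,4.9],0.2],[[0,0.12,0],[-2.7,0,7.3],0.2],[[0,0.12,0],[-2.7,0,7.3],0.2],[[0,0.12,0],[-2.7,0,7.3],0.2],[[0,0.12,0],[-2.7,0,7.3],0.2]]' >/dev/null
python3 go.py .16 1 8.9
```

```text
t 9.55 now h,y,v [ 0.41  0.37 12.96] theta 0.2407 yaw -0.0014 roll -0.0002 F [ 1.1 -0.7 -2.5] M [ 0.04  0.21 -0.04] op 0.0466
tip [-58.6   0.5   1.6] heel [49.   0.3 24.9]
turn [-0.0005  0.0807 -0.0014] shift [-2.9 -0.4  4.5]
```

```bash
python3 -m creep '[[[0,0.02,0],[-0.7,-0.1,1.1],0.2],[[0,0.04,0],[-1.4,-0.2,2.2],0.2],[[0,0.06,0],[-2.1,-0.3,3.3],0.2],[[0,0.08,0],[-2.9,-0.3,4.5],0.2],[[0,0.08,0],[-2.9,-0.3,4.5],0.2],[[0,0.08,0],[-2.9,-0.3,4.5],0.2]]' >/dev/null
python3 go.py .08 0.6 4.5
```

```text
t 10.05 now h,y,v [0.77 0.   8.99] theta 0.1601 yaw -0.0014 roll -0.0001 F [-4.5 -0.6  1.7] M [-0.06  0.61 -0.06] op 0.0464
tip [-58.9   0.1   2.4] heel [50.1 -0.1 17. ]
turn [-0.0003  0.0801 -0.0014] shift [-2.4 -0.   4.8]
```

```bash
python3 -m creep '[[[0,0.02,0],[-0.6,0,1.2],0.2],[[0,0.04,0],[-1.2,0,2.4],0.2],[[0,0.06,0],[-1.8,0,3.6],0.2],[[0,0.08,0],[-2.4,0,4.7],0.2],[[0,0.08,0],[-2.4,0,4.7],0.2],[[0,0.08,0],[-2.4,0,4.7],0.2]]' 60 >/dev/null
python3 go.py .0 0.3 0.3
```

```text
t 10.55 now h,y,v [0.26 0.1  4.19] theta 0.0793 yaw -0.0014 roll 0.0 F [-3.8 -0.  -2.1] M [-0.02  0.97 -0.02] op 0.0463
tip [-59.8   0.2   2.4] heel [50.1  0.   8.1]
turn [-0.      0.0793 -0.0014] shift [-3.  -0.1  4.3]
```

```bash
python3 -m creep '[[[0,0.02,0],[-0.8,0,1.1],0.2],[[0,0.04,0],[-1.5,0,2.1],0.2],[[0,0.06,0],[-2.2,0,3.2],0.2],[[0,0.079,0],[-3,0,4.2],0.2],[[0,0.079,0],[-3,0,4.2],0.2],[[0,0.079,0],[-3,0,4.2],0.2]]' >/dev/null
python3 go.py .0 0.3 0
```

```text
t 11.05 now h,y,v [ 1.48 -0.02  0.83] theta 0.0029 yaw -0.0014 roll -0.0003 F [-0.9 -0.7 -2. ] M [0.02 0.06 0.01] op 0.0468
tip [-58.5   0.1   3.7] heel [51.5 -0.1  1. ]
turn [-0.0003  0.0029 -0.0014] shift [1.1 0.  0.8]
```

```bash
python3 -m creep '[[[0,0,0],[0,0,0.4],0.2],[[0,0,0],[0,0,0.8],0.2],[[0,0.005,0],[0,0,1.2],0.2],[[0,0.005,0],[0,0,1.2],0.2],[[0,0.005,0],[0,0,1.2],0.2]]' 
python3 go.py
```

```text
clock: 11.47
position: [0.6449, -0.1033, 0.0489]
eef_rot: [-180.0, -0.2, -179.6]
ft_force: [-1.4, -0.3, -1.3]
opening: 0.0465
finger_force: 60.0
t 11.47 now h,y,v [ 1.09 -0.09 -0.1 ] theta -0.0037 yaw -0.0015 roll -0.0005 F [-1.4 -0.3 -1.3] M [ 0.05  0.11 -0.02] op 0.0465
tip [-58.9  -0.    3.1] heel [51.1 -0.2 -0.3]
```

```bash
python3 -m creep '[[[0,0,0],[0,0,0.5],0.2],[[0,0,0],[0,0,1],0.2],[[0,0,0],[0,0,1],0.2],[[0,0,0],[0,0,1],0.2]]' >/dev/null
python3 go.py
```

```text
t 11.8 now h,y,v [ 1.17 -0.12 -0.33] theta -0.0035 yaw -0.0016 roll -0.0005 F [-3.4  0.6  7.2] M [0.21 0.69 0.06] op 0.0467
tip [-58.8  -0.    2.9] heel [51.2 -0.2 -0.5]
```

```bash
python3 -m creep '[[[0,0,0],[0,0,-0.7],0.5],[[0,0,0],[0,0,-0.7],0.9],[[0,0,0],[0,0,-0.7],0.9],[[0,0,0],[0,0,-0.7],0.9],[[0,0,0],[0,0,-0.7],0.9],[[0,0,0],[0,0,-15],0.9],[[0,0,0],[0,0,-35],0.9],[[0,0,0],[0,0,-60],0.9]]' 20
python3 -m creep '[[[0,0,0],[-10,0,-5],0.5],[[0,0,0],[-20,0,-5],0],[[0,0,0],[-32,0,-5],0],[[0,0,0],[-32,0,-5],0],[[0,0,0],[-32,0,-5],0],[[0,0,0],[-32,0,-5],0],[[0,0,0],[-32,0,-5],0],[[0,0,0],[-32,0,-5],0]]'
python3 snap.py r1
```

```text
clock: 12.47
position: [0.6445, -0.1031, 0.1082]
eef_rot: [-180.0, -0.3, -179.6]
ft_force: [0.6, -0.2, -0.1]
opening: 0.0831
finger_force: 0.0
clock: 13.13
position: [0.6767, -0.1031, 0.1127]
eef_rot: [-180.0, -0.2, -179.6]
ft_force: [1.1, 0.5, 0.1]
opening: 0.0344
finger_force: 0.0
[ 0.67669075 -0.10305372  0.11274533] [-179.9765157    -0.24533602 -179.59133778]
```

```bash
python3 -m creep '[[[0,0,0],[0,0,0],0],[[0,0,0],[0,0,10],0],[[0,0,0],[0,0,20],0],[[0,0,0],[0,0,30],0],[[0,0,0],[0,0,38],0],[[0,0,0],[0,0,40],0],[[0,0,0],[0,0,41],0],[[0,0,0],[0,0,41],0]]'
python3 -m creep '[[[0,0,0],[0,0,1],0],[[0,0,0],[0,0,2],0],[[0,0,0],[0,0,3],0],[[0,0,0],[0,0,3],0],[[0,0,0],[0,0,3],0]]'
```

```text
clock: 13.85
position: [0.677, -0.103, 0.0714]
eef_rot: [-180.0, -0.2, -179.6]
ft_force: [-0.1, -0.2, 0.9]
opening: 0.0006
finger_force: 0.0
clock: 14.27
position: [0.6773, -0.1032, 0.0692]
eef_rot: [-180.0, -0.2, -179.6]
ft_force: [-0.8, 0.3, 3.7]
opening: 0.0004
finger_force: 2.0
```

```bash
python3 -m creep '[[[0,0,0],[0,0,0.7],0],[[0,0,0],[0,0,1.4],0],[[0,0,0],[0,0,2],0],[[0,0,0],[0,0,2],0],[[0,0,0],[0,0,2],0]]'
```

```text
clock: 14.68
position: [0.6777, -0.1032, 0.0687]
eef_rot: [-179.9, -0.1, -179.6]
ft_force: [-4.0, 1.2, 16.4]
opening: 0.0004
finger_force: 8.1
```

It is solid under 16 N, with the top at 0.0577 m, which matches a seated pack (8 + 50 mm). I'll withdraw and take a last look.

```bash
python3 -m creep '[[[0,0,0],[0,0,-5],0],[[0,0,0],[0,0,-30],0],[[0,0,0],[0,0,-65],0],[[0,0,0],[0,0,-100],0],[[0,0,0],[0,0,-140],0],[[0,0,0],[10,15,-160],0],[[0,0,0],[20,45,-160],0],[[0,0,0],[30,75,-160],0]]' >/dev/null
python3 -m creep '[[[0,0,0],[-20,20,0],0],[[0,0,0],[-30,30,0],0],[[0,0,0],[-30,30,0],0],[[0,0,0],[-30,30,0],0],[[0,0,0],[-30,30,0],0]]' 
python3 snap.py f1; python3 - <<'E'
import pickle
from h import *
from rig import env
s,c=pickle.load(open('f1.pkl','rb'));q=proj(c,[[.687,-.103,.03]])[0];print(q)
x,y=q.astype(int); a=cv2.imread('pics/f1.png')[max(0,y-110):y+40,max(0,x-60):x+60]
t=env.capture('scene')[:,:,::-1]; t=t[210:310,310:430]
g=lambda x:np.clip(255*(cv2.resize(x,(400,500 if x is a else 333),interpolation=2)/255.)**.5,0,255).astype(np.uint8)
o=np.zeros((500,800,3),np.uint8);o[:,:400]=g(a);o[:333,400:]=g(t);cv2.imwrite('pics/f1c.png',o);print(max(0,x-60),max(0,y-110))
E
```

```text
clock: 15.77
position: [0.6764, 0.0014, 0.2262]
eef_rot: [-180.0, -0.3, -179.6]
ft_force: [0.5, -0.1, -1.0]
opening: 0.0006
finger_force: 0.0
[0.67637412 0.00136244 0.22623799] [-179.9664414    -0.27349085 -179.60938316]
[189.57484329 196.99147892]
129 86
```

View pics/f1c.png

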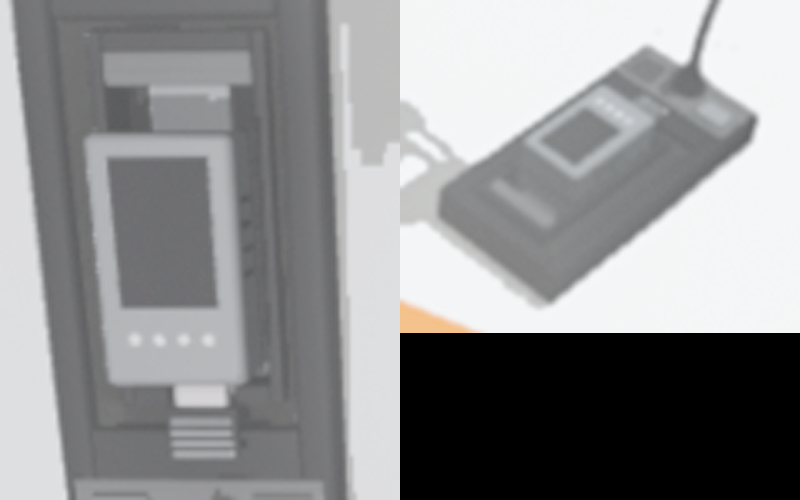

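The pack lies level with its toe under the bar, which ends at row 83 of the crop. I'll compare the thumb slide's rear edge (170–235, 458) with its rest position of x = 0.7175.

```bash
python3 - <<'E'
import pickle
from h import *
s,c=pickle.load(open('f1.pkl','rb'))
f=lambda a:np.array(a)/3.333+[128.6,85.6]
print(plane(c,f([[170,458],[235,458]]),.0356),plane(c,f([[104,83],[250,83]]),.032))
P=plane(c,f([[85,137],[234,134],[246,383],[112,385]]),.058);print(P.round(4))
E
```

```text
[[ 0.7177898  -0.11570104  0.0356    ]
 [ 0.71760019 -0.09218242  0.0356    ]] [[ 0.58875802 -0.12876128  0.032     ]
 [ 0.58881256 -0.08029512  0.032     ]]
[[ 0.6057 -0.1266  0.058 ]
 [ 0.6048 -0.0801  0.058 ]
 [ 0.684  -0.0809  0.058 ]
 [ 0.685  -0.1255  0.058 ]]
```

The slide is back at its rest place within about 0.5 mm and the pack is level and in line, so I'm handing it in.

```bash
python3 -c "
from rig import env
print(env.job_done())"
```

```text
the job is handed in; nothing more can be done
None
```

The job is handed in, verdict not shown: by my last measurements the mic pack lies flat in the bay with its toe under the bar, and the catch is back within about 0.5 mm of rest; I never touched the other pack or the mills.

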